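Wedge the sagging brass gate up tight

ROBOT

A 6-joint arm with a two-finger parallel gripper is mounted at the origin on the work surface. World frame = base frame: x ahead of the robot, y to its left, z up, the work surface at z = 0. Lengths are in m, angles in rad, forces in N, time in s.
With the tool pointing down it reaches from about 0.35 to 0.85 m from the base axis. Payload 8.1 kg.
Tool frame: the origin (TCP) lies where the fingers leave the gripper's body, on its centre line; the fingertips stand 84 mm ahead of it and the grasp point (between the pads) lies 65 mm ahead of it; z points along the fingers, y is the line along which they close (so a half turn about z gives the same grasp; the last joint's range is limited). The gripper opens to 93 mm and grips with 3 to 60 N. Pads are 15 mm wide; open, the fingers measure 128 mm over their backs; the gripper's body (75 mm by 188 mm) begins 65 mm behind the grasp point.
Start: joints at [1.239, 0.13, 1.488, -0, 1.523, -0.085], TCP at [0.147, 0.582, 0.303] pointing down, gripper open.
Joint ranges: [-2.96, 2.96], [-0.89, 2.26], [0.02, 2.5], [-1.34, 4.48], [0, 2.73], [-2.66, 2.66]. Speed limits (rad/s): [2.39, 2.39, 2.79, 3.14, 3.14, 3.14].

INTERFACE

Orientations are given as a rotation vector (axis times angle).
In Python, from plant import robot gives the robot as it stands.
- The arm moves only by the shell command python3 -m jog 'ROWS' [FORCE]. ROWS is text: rows parted by semicolons, each of 5 numbers parted by spaces: the opening, from 0 (shut) to 1 (fully open), then the shift along the tool's x, y, z in m, then the turn about the tool's z in degrees. A call has 1 to 10 rows; each row shifts and turns the commanded pose from where the row before left it, along the tool's axes as they then stand; what a row does not reach is not made up. A row lasts 1/12 s, in which the tool goes at most 41.7 mm and 7.16 degrees, less where a joint would pass 70% of its speed; a pose out of reach is approached as far as the arm can. A call with a gripper value outside its range is refused whole. The fingers move at their own pace and stop on an object; FORCE is the grip in N (left out, the last holds). Time passes only in rows, so rows that do not move let the fingers close. It gives the time, the measured TCP pose, the force, the opening and the grip force at its end, in the units of the state.
- robot.read_state(): the state, without advancing time (a new reading comes with each control period).
- robot.read_camera(name): name is "scene" or "top"; returns a dict with "color" (420x560x3 uint8, red, green, blue), "intrinsics" (3x3 intrinsics, pixels), "k1" (the pictures are not rectified: a ray, as slopes to the right and down, at radius r is drawn at 1 + k1 r^2 times it, then the intrinsics apply), "pose" (4x4, takes a point from camera to world coordinates). Camera axes: x right, y down, z forward; pixel columns grow to the right and rows downward; lengths in m; the calibration is good to about 2 mm. A picture is of the moment at which its call begins. There is no depth.
- robot.close_job(): hands the job in; it is judged then, once.
The state is a dict: "t": time; "q": joint angles; "dq": joint speeds; "joint_torque": joint torques, N m; "tool_pos": TCP position; "orientation": TCP orientation; "force": force on the tool from outside, world axes, zero at the start; "wrist_torque": the same for the moment, N m; "opening": finger opening in m; "gripper_force": force on a finger pad.
Only numpy, scipy, OpenCV 4.12 (cv2) and the standard library are available. Lean on these libraries where they do the work, as an engineer would, in place of code of your own. Each camera call takes 0.05 s, during which the arm holds its last target. There are 200 camera calls.

TASK

The little brass gate on the coffee table sags at its free end. Take the thick pine wedge and push it, thin end first and lying flat on the table, under the bottom rail at the gate's free end until the gate is up against its stop and the wedge is jammed tight, then let go and leave it there.

Things in the scene. Friction and masses are not known exactly. Their poses are not given: they have to be found in the camera images.
- wedge: The thick one of two plain pine wedges (the other is only 12 mm thick, too thin; they may swap sides). 145 mm long (x), 36 wide (y), 60 g. Origin: centre of the underside, z up. Thin end, 3 mm thick, at x = +72.5 mm; the top slopes evenly up to 27 mm at x = -32.5; from there to the thick end at x = -72.5 it is flat, 27 mm high.
- wedge_grip (a point): Where to grip the wedge from above, across its 36 mm width: middle of the 40 mm long flat block at its thick end, 52.5 mm behind the wedge's origin and 14 mm above its underside. Axes as the wedge's: x to the thin end. The end face behind it (27 x 36 mm) can be pushed with shut fingers; fingers that grip the wedge on the table may press it down and make it drag harder.
- gate: Low brass gate, two 8 mm rails along y with bars between, 0.25 kg. Origin on its level hinge at the left end (seen from the robot), 34 mm above the table; it runs 233 mm along its -y to the free end. Its x axis is level, square to the gate, away from the robot: push along +x. It sags 0.055 rad, swings up freely to level, where a tab at most 54 mm high stops it. Hinge post 83 mm high.
- gate_toe (a point): Point under the gate's bottom rail where the wedge belongs, 200 mm from the hinge; a stop post stands 52 mm beyond it. 9 mm above the table sagging, 20 mm level; moves with the gate. Wedge flat on the table lifts it from 27 mm in and jams about 75 mm in (wedge centre under this point). Sliding takes 2 to 5 N, then resistance climbs steeply; pushed with 8 to 20 N it jams and stays on release.
Things that resemble listed ones, but are neither listed nor needed, are in the scene too. Leave any black or orange look-alike of the wedge alone.

How it is judged:
At the end, for the whole second after the job is handed in: The gate's marked point is over 17.5 mm above the table (level: 20 mm); the wedge presses on the gate with over 2.5 N (the gate's weight alone gives about 1.3 N), lies flat within 0.1 rad and at rest, its centre within 30 mm horizontally of that point (height (world z) of gate_toe above 0.0175 m and contact force between wedge and gate above 2.5 N and horizontal distance between wedge and gate_toe below 0.03 m and angle between wedge's own z axis and vertical below 0.1 rad and linear speed of wedge below 0.02 m/s); the robot touches nothing.
It also fails if it takes over 48 s, if anything falls off the work surface, if the arm or the gripper's body presses on something with over 40 N, if the wrist force passes 120 N, or if a joint passes its speed limit or range.

## Working session

There is one attempt and no reset: what is moved stays moved. The work goes in short steps, Python scripts to look and compute and a shell command to move; the robot and the scene stay as the last step left them, time stands still between calls to the robot, and variables do not carry over. Pictures are saved under pics/ and viewed, at most 10 in all, crops included, and the job is handed in when it is done.

```bash
mkdir -p pics; cat > h.py <<'E'
import numpy as np,cv2
from plant import robot
def snap(n,f):
    c=robot.read_camera(n); cv2.imwrite(f'pics/{f}.png',cv2.cvtColor(c['color'],cv2.COLOR_RGB2BGR))
    np.savez(f'pics/{f}.npz',**{k:np.array(v) for k,v in c.items()}); return c
def ld(f): return np.load(f'pics/{f}.npz')
def ray(c,uv):
    K=c['intrinsics'];d=np.array([float(c['k1']),0,0,0,0])
    # model: xd = x(1+k1 r^2)
    p=cv2.undistortPoints(np.array(uv,float).reshape(-1,1,2),K,d).reshape(-1,2)
    P=c['pose'];D=np.c_[p,np.ones(len(p))]@P[:3,:3].T
    return P[:3,3],D
def onz(c,uv,z):
    o,D=ray(c,uv); return o+D*((z-o[2])/D[:,2])[:,None]
def proj(c,X):
    P=c['pose'];q=(np.array(X,float).reshape(-1,3)-P[:3,3])@P[:3,:3]
    return cv2.projectPoints(q.reshape(-1,1,3),np.zeros(3),np.zeros(3),c['intrinsics'],np.array([float(c['k1']),0,0,0,0]))[0].reshape(-1,2)
E
python3 - <<'E'
from h import *
for n in('scene','top'):
    c=snap(n,n+'0');print(n,c['pose'].round(3).tolist(),c['k1'])
s=robot.read_state();print(s['t'],s['tool_pos'],s['orientation'],s['opening'])
from scipy.spatial.transform import Rotation as R
print(R.from_rotvec(s['orientation']).as_matrix().round(3))
E
```

```text
scene [[-0.74, 0.455, -0.495, 1.083], [0.673, 0.485, -0.559, 0.544], [-0.014, -0.747, -0.665, 0.852], [0.0, 0.0, 0.0, 1.0]] 0.0071611461538945865
top [[0.012, -0.987, 0.16, 0.342], [-0.999, -0.007, 0.033, -0.125], [-0.032, -0.161, -0.986, 0.878], [0.0, 0.0, 0.0, 1.0]] -0.0871746421180505
0.1 [0.14642327 0.58146346 0.30179317] [-3.86619397e-01 -3.11737152e+00  2.58188291e-03] 0.09282139667970334
[[-0.97   0.244 -0.001]
 [ 0.244  0.97  -0.002]
 [ 0.    -0.002 -1.   ]]
```

View pics/scene0.png

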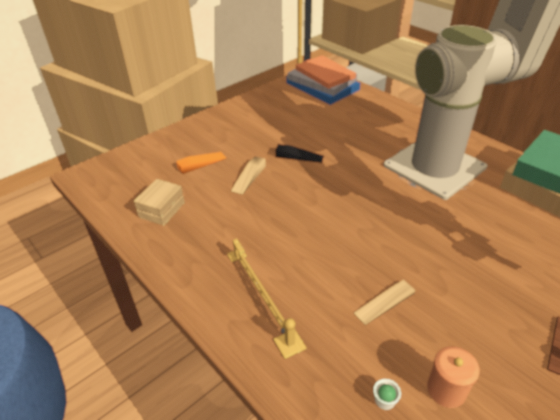

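View pics/top0.png

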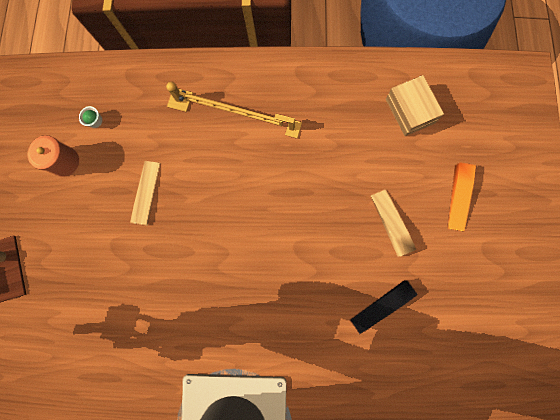

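The top view shows the gate with its hinge post at (173,95) and free end near (290,127). There are pine wedges at (145,193) and (393,222). The right one casts the thicker shadow and has a visible kink, so it is the thick one. I'll zoom in on both.

```bash
python3 - <<'E'
from h import *
c=ld('top0');im=cv2.imread('pics/top0.png');sc=cv2.imread('pics/scene0.png')
a=cv2.resize(im[75:145,155:315],None,fx=5,fy=5,interpolation=cv2.INTER_CUBIC)
b=cv2.resize(im[180:265,360:430],None,fx=4,fy=4,interpolation=cv2.INTER_CUBIC)
d=cv2.resize(sc[230:360,220:310],None,fx=4,fy=4)[:520]
o=np.zeros((350,800,3),np.uint8);o[:]=a;cv2.imwrite('pics/ga.png',o)
o=np.zeros((520,760,3),np.uint8);o[:340,:280]=b;o[:520,300:660]=d;cv2.imwrite('pics/wb.png',o)
hsv=cv2.cvtColor(im,cv2.COLOR_BGR2HSV);print(hsv[222,390],hsv[240,400],hsv[222,370],hsv[193,145])
E
```

```text
[ 19 134 240] [ 16 141 223] [ 11 179 170] [ 18 130 239]
```

View pics/ga.png

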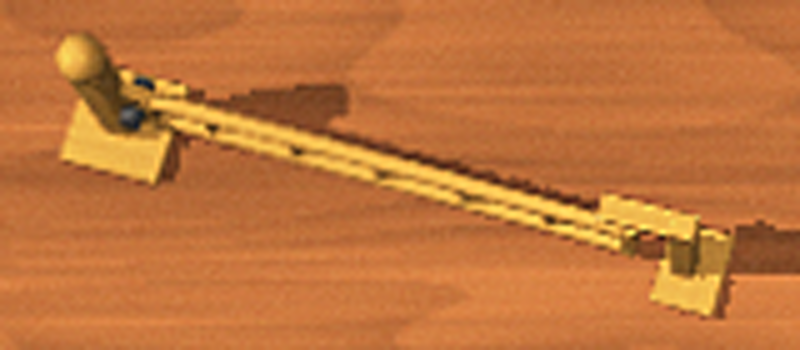

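View pics/wb.png

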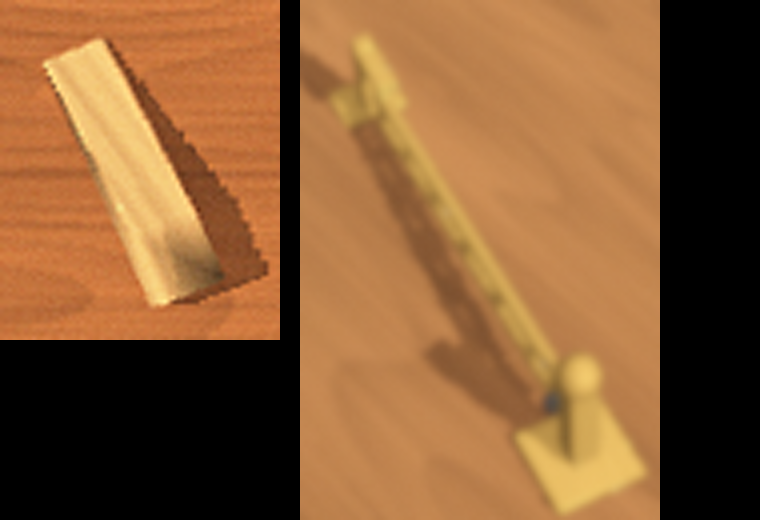

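The gate's bottom rail runs from (189,100) to its free end at (281,124), with the stop post's base at (294,133). The wedge's thin end is at (371,196)–(386,190). Its thick end, facing the robot, is at (400,256)–(415,249).

```bash
python3 - <<'E'
from h import *
c=ld('top0')
def p(x,y,ox,oy,s): return [ox+x/s,oy+y/s]
g=[p(170,126,155,75,5),p(627,246,155,75,5)]
B=onz(c,g[:1],.026)[0];A=onz(c,g[1:],.012)[0]
# top rail
T=onz(c,[p(165,102,155,75,5)],.05)[0];U=onz(c,[p(607,222,155,75,5)],.038)[0]
for n,(h,f) in dict(bot=(B,A),top=(T,U)).items():
    d=f-h;print(n,h.round(4),f.round(4),np.linalg.norm(d),np.degrees(np.arctan2(d[1],d[0])))
# foot plates z~.003
print('stop base',onz(c,[p(*q,155,75,5) for q in((650,298),(712,316),(733,236))],.003).round(4).tolist())
print('stop top',onz(c,[p(*q,155,75,5) for q in((600,197),(698,215),(692,240),(600,222))],.054).round(4).tolist())
t=onz(c,[p(*q,360,180,4) for q in((46,66),(104,38))],.003)
k=onz(c,[p(*q,360,180,4) for q in((222,274),(162,303))],.027)
print('thin',t.round(4).tolist(),'thick',k.round(4).tolist())
a,b=t.mean(0),k.mean(0);d=a-b;print(np.linalg.norm(d[:2]),np.degrees(np.arctan2(d[1],d[0])),np.linalg.norm(t[0]-t[1]),np.linalg.norm(k[0]-k[1]))
# mask
im=cv2.imread('pics/top0.png');h=cv2.cvtColor(im,cv2.COLOR_BGR2HSV)
m=cv2.inRange(h,(14,60,130),(26,165,255));r=np.zeros_like(m);r[180:265,360:430]=m[180:265,360:430]
cs=max(cv2.findContours(r,0,2)[0],key=cv2.contourArea);q=cv2.boxPoints(cv2.minAreaRect(cs));print(q.tolist(),onz(c,q,.015).round(4).tolist())
E
```

```text
bot [0.709  0.1187 0.026 ] [ 0.6556 -0.0906  0.012 ] 0.21648455786166676 -104.32187712853057
top [0.7102 0.1148 0.05  ] [ 0.6573 -0.0827  0.038 ] 0.2047810260408842 -104.98121565078343
stop base [[0.634, -0.101, 0.003], [0.6255, -0.1293, 0.003], [0.6637, -0.1387, 0.003]]
stop top [[0.6627, -0.0803, 0.054], [0.6545, -0.1228, 0.054], [0.6431, -0.1203, 0.054], [0.6513, -0.0804, 0.054]]
thin [[0.4923, -0.2937, 0.003], [0.5083, -0.3263, 0.003]] thick [[0.3775, -0.3799, 0.027], [0.3622, -0.3476, 0.027]]
0.14107950404498049 22.40561632480771 0.03630872833520004 0.035785932440254124
[[369.67822265625, 195.2821502685547], [388.1693115234375, 186.99302673339844], [415.99700927734375, 249.0702667236328], [397.50592041015625, 257.359375]] [[0.4929, -0.2874, 0.015], [0.5116, -0.3285, 0.015], [0.3768, -0.3846, 0.015], [0.359, -0.3442, 0.015]]
```

```bash
python3 - <<'E'
from h import *
c=ld('top0');s=ld('scene0')
def tri(a,b):
    o1,D1=ray(c,[a]);o2,D2=ray(s,[b]);A=np.c_[D1[0],-D2[0]];x,*_=np.linalg.lstsq(A,o2-o1,rcond=None)
    p,q=o1+x[0]*D1[0],o2+x[1]*D2[0];return ((p+q)/2).round(4),np.linalg.norm(p-q).round(4)
print('ball',tri((171.4,86.4),(290,323)))
P=lambda L:[[155+x/5,75+y/5] for x,y in L]
S=lambda L:[[220+(x-300)/4,230+y/4] for x,y in L]
print('hinge plate top',onz(c,P([(62,158),(157,184),(178,130)]),.003).round(4).tolist())
print('hinge plate scene',onz(s,S([(515,435),(565,515),(646,472)]),.003).round(4).tolist())
print('stop plate scene',onz(s,S([(330,97),(348,128),(382,115)]),.003).round(4).tolist())
E
```

```text
ball (array([0.7204, 0.1466, 0.0743]), np.float64(0.0015))
hinge plate top [[0.7036, 0.1761, 0.003], [0.6901, 0.1298, 0.003], [0.7169, 0.1213, 0.003]]
hinge plate scene [[0.7372, 0.1161, 0.003], [0.749, 0.1671, 0.003], [0.7028, 0.1772, 0.003]]
stop plate scene [[0.6639, -0.1373, 0.003], [0.6713, -0.1099, 0.003], [0.6499, -0.1042, 0.003]]
```

```bash
python3 -m jog '1 -0.035 -0.019 0 0;1 -0.035 -0.02 0 0;1 -0.035 -0.02 0 0;1 -0.035 -0.02 0 0;1 -0.035 -0.02 0 0;1 -0.035 -0.02 0 0;1 -0.035 -0.02 0 0;1 -0.035 -0.02 0 0;1 -0.035 -0.02 0 0;1 -0.035 -0.02 0 0'; python3 -m jog '1 -0.035 -0.019 0 0;1 -0.035 -0.019 0 0;1 -0.01 -0.039 0 0;1 -0.01 -0.039 0 0;1 -0.01 -0.039 0 0;1 -0.01 -0.039 0 0;1 -0.01 -0.039 0 0;1 -0.01 -0.039 0 0;1 -0.01 -0.039 0 0;1 -0.01 -0.039 0 0'; python3 -m jog '1 -0.01 -0.039 0 0;1 -0.01 -0.039 0 0;1 0.01 -0.038 0 0;1 0.01 -0.038 0 0;1 0.01 -0.038 0 0;1 0.01 -0.038 0 0;1 0.01 -0.038 0 0;1 0.01 -0.038 0 0;1 0 0 0 7;1 0 0 0 7'; python3 -m jog '1 0 0 0 7;1 0 0 0 7;1 0 0 0 7;1 0 0 0 7;1 0 0 0 7;1 0 0 0 7;1 0 0 0 7;1 0 0 0 7;1 0 0 0 7;1 0 0 0 7';python3 -m jog '1 0 0 0 7;1 0 0 0 7;1 0 0 0 7;1 0 0 0 7;1 0 0 0 7;1 0 0 0 7;1 0 0 0 7;1 0 0 0 7;1 0 0 0 3.5;1 0 0 0 0'
python3 - <<'E'
from h import *
from scipy.spatial.transform import Rotation as R
s=robot.read_state();print(s['t'],s['tool_pos'].round(4),s['q'].round(2));print(R.from_rotvec(s['orientation']).as_matrix().round(4))
E
```

```text
t: 0.93
tool_pos: [0.4382, 0.3016, 0.3025]
orientation: [-0.387, -3.117, 0.0]
force: [-0.1, 0.4, 0.1]
opening: 0.0933
gripper_force: 0.0
t: 1.77
tool_pos: [0.4967, -0.0745, 0.3025]
orientation: [-0.387, -3.117, -0.0]
force: [0.6, 1.2, 0.3]
opening: 0.0932
gripper_force: 0.0
t: 2.6
tool_pos: [0.382, -0.3616, 0.3021]
orientation: [-0.777, -3.043, -0.001]
force: [-0.6, 1.2, 0.0]
opening: 0.0933
gripper_force: 0.0
t: 3.43
tool_pos: [0.3836, -0.3594, 0.3022]
orientation: [-2.379, -2.05, 0.0]
force: [0.3, 0.0, -0.1]
opening: 0.0928
gripper_force: 0.0
t: 4.27
tool_pos: [0.3836, -0.3595, 0.3023]
orientation: [-3.082, -0.604, 0.001]
force: [-0.3, -0.6, -0.1]
opening: 0.0934
gripper_force: 0.0
4.2667 [ 0.3836 -0.3595  0.3023] [-0.85 -0.07  1.69 -0.    1.52  0.33]
[[ 9.259e-01  3.777e-01 -6.000e-04]
 [ 3.777e-01 -9.259e-01  6.000e-04]
 [-3.000e-04 -8.000e-04 -1.000e+00]]
```

```bash
python3 -m jog '1 0.004 -0.001 0.03 0;1 0 0 0.035 0;1 0 0 0.035 0;1 0 0 0.035 0;1 0 0 0.035 0;1 0 0 0.025 0;1 0 0 0.015 0;1 0 0 0.005 0;1 0 0 0 0' 20; python3 -m jog '0 0 0 0 0;0 0 0 0 0;0 0 0 0 0;0 0 0 0 0;0 0 0 0 0;0 0 0 0 0;0 0 0 0 0;0 0 0 0 0' 20
```

```text
t: 5.02
tool_pos: [0.3861, -0.3561, 0.0863]
orientation: [-3.078, -0.612, 0.003]
force: [0.1, -0.1, 0.2]
opening: 0.093
gripper_force: 0.0
t: 5.68
tool_pos: [0.3871, -0.3572, 0.0878]
orientation: [3.082, 0.609, 0.0]
force: [-0.3, -0.4, 0.2]
opening: 0.0442
gripper_force: 0.0
```

```bash
python3 -m jog '0 0 0 0 0;0 0 0 0 0;0 0 0 0 0;0 0 0 0 0' 25; python3 -m jog '0 0 0 -0.02 0;0 0 0 -0.03 0;0 0 0 -0.03 0;0 0 0 0 6.2;0 0 0 0 6.2;0 0 0 0 6.2;0 0 0 0 6.2;0 0 0 0 6.2;0 0 0 0 6.2;0 0 0 0 0'; python3 - <<'E'
from h import *
from scipy.spatial.transform import Rotation as R
s=robot.read_state();M=R.from_rotvec(s['orientation']).as_matrix();print(s['tool_pos'],M.round(3).tolist(),M.T@(np.array([.509,-.030,0])-s['tool_pos']),np.degrees(np.arctan2(M[1,0],M[0,0])))
E
```

```text
t: 6.02
tool_pos: [0.387, -0.3572, 0.0877]
orientation: [-3.082, -0.609, 0.0]
force: [-1.0, -0.6, 1.0]
opening: 0.036
gripper_force: 24.9
t: 6.85
tool_pos: [0.387, -0.3571, 0.1676]
orientation: [-3.114, 0.414, 0.0]
force: [-0.4, 0.2, -1.0]
opening: 0.0356
gripper_force: 24.9
[ 0.38696458 -0.35709101  0.16755958] [[0.965, -0.261, -0.0], [-0.261, -0.965, 0.0], [-0.0, -0.0, -1.0]] [ 0.03245723 -0.34757685  0.16761338] -15.13421745223623
```

Wedge is held and turned to −15.1°. Now I'll carry it over in front of the gate.

```bash
python3 -m jog '0 0.0036 -0.0386 0 0;0 0.0036 -0.0386 0 0;0 0.0036 -0.0386 0 0;0 0.0036 -0.0386 0 0;0 0.0036 -0.0386 0 0;0 0.0036 -0.0386 0 0;0 0.0036 -0.0386 0 0;0 0.0036 -0.0386 0 0;0 0.0036 -0.0386 0 0;0 0 0 0 0'; python3 -m jog '0 0 0 0.03 0;0 0 0 0.03 0;0 0 0 0.015 0;0 0 0 0.003 0;0 0 0 0 0'; python3 - <<'E'
from h import *
c=snap('top','top1');s=snap('scene','scene1')
t=cv2.imread('pics/top1.png')[60:220,160:340];z=cv2.imread('pics/scene1.png')[190:340,200:350]
o=np.zeros((480,800,3),np.uint8);o[:400,:450]=cv2.resize(t,(450,400));o[:340,460:800]=cv2.resize(z,(340,340));cv2.imwrite('pics/m1.png',o)
E
```

```text
t: 7.68
tool_pos: [0.5088, -0.0239, 0.168]
orientation: [-3.115, 0.392, -0.002]
force: [0.3, -0.5, -0.7]
opening: 0.036
gripper_force: 24.9
t: 8.1
tool_pos: [0.5064, -0.0298, 0.0885]
orientation: [-3.116, 0.401, 0.004]
force: [0.1, 0.1, -1.0]
opening: 0.036
gripper_force: 25.0
```

View pics/m1.png

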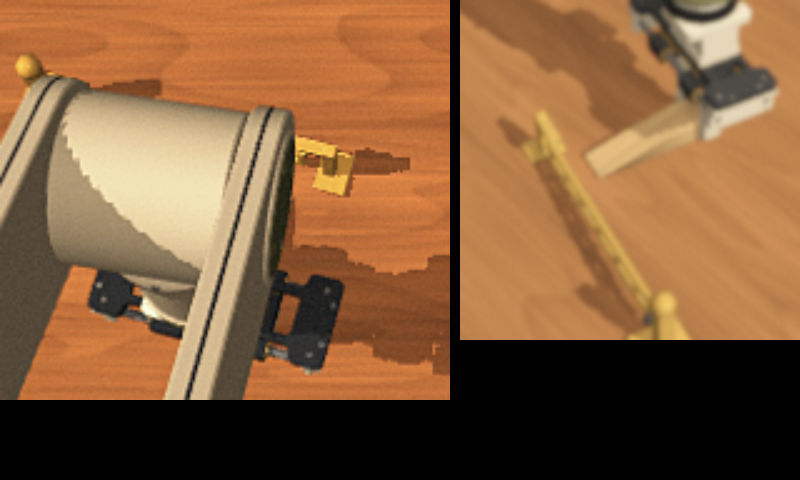

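The scene view shows the wedge's thin end at about (255.6,258.4)–(261.8,268.1), just short of the gate, and the arm hides the top view. I'll check its position relative to the toe.

```bash
python3 - <<'E'
from h import *
s=robot.read_state();print(s['tool_pos'],2*np.degrees(np.arctan2(s['orientation'][1],s['orientation'][0])),s['force'])
c=ld('scene1');e=onz(c,[(255.6,258.4),(261.8,268.1)],.003);print(e.round(4).tolist(),np.linalg.norm(e[0]-e[1]))
m=e.mean(0);T=np.array([.6615,-.070]);a=np.radians(-14.8);u=np.array([np.cos(a),np.sin(a)]);v=np.array([-u[1],u[0]])
print('tip to toe along,lat',(T-m[:2])@u,(T-m[:2])@v,'grip',(T-s['tool_pos'][:2])@u,(T-s['tool_pos'][:2])@v)
E
```

```text
[ 0.50746263 -0.03005284  0.09008582] -14.7494533798966 [0.63312131 0.06219272 0.44307487]
[[0.6226, -0.0802, 0.003], [0.6315, -0.0466, 0.003]] 0.03482649031897706
tip to toe along,lat 0.034996143452229005 0.002420221902652565 grip 0.15913126734455915 0.0007263486025099427
```

```bash
python3 -m jog '0 0 0 0.002 0;0 0.01 0 0 0;0 0.01 0 0 0;0 0.01 0 0 0;0 0.01 0 0 0;0 0.01 0 0 0;0 0.01 0 0 0;0 0 0 0 0'; python3 -m jog '0 0.006 0 0 0;0 0.006 0 0 0;0 0.006 0 0 0;0 0.006 0 0 0;0 0 0 0 0;0 0 0 0 0'
```

```text
t: 8.87
tool_pos: [0.5669, -0.0455, 0.0885]
orientation: [-3.115, 0.405, -0.003]
force: [1.6, 1.0, -1.4]
opening: 0.0359
gripper_force: 25.0
t: 9.37
tool_pos: [0.5892, -0.0514, 0.088]
orientation: [3.115, -0.406, 0.002]
force: [0.3, 1.4, -1.5]
opening: 0.0359
gripper_force: 25.0
```

```bash
for i in 1; do python3 -m jog '0 0.004 0 0 0;0 0.004 0 0 0;0 0 0 0 0;0 0 0 0 0'; done; python3 -m jog '0 0.004 0 0 0;0 0.004 0 0 0;0 0 0 0 0;0 0 0 0 0'; python3 - <<'E'
from h import *
c=snap('scene','scene2');z=cv2.imread('pics/scene2.png')[190:340,200:350];cv2.imwrite('pics/m2.png',cv2.resize(z,(600,600),interpolation=2))
E
```

```text
t: 9.7
tool_pos: [0.5967, -0.0534, 0.0879]
orientation: [3.115, -0.406, 0.001]
force: [0.2, -0.9, -2.1]
opening: 0.036
gripper_force: 25.0
t: 10.03
tool_pos: [0.6045, -0.0555, 0.0879]
orientation: [3.115, -0.406, 0.001]
force: [0.9, 0.3, -1.3]
opening: 0.0358
gripper_force: 25.0
```

View pics/m2.png

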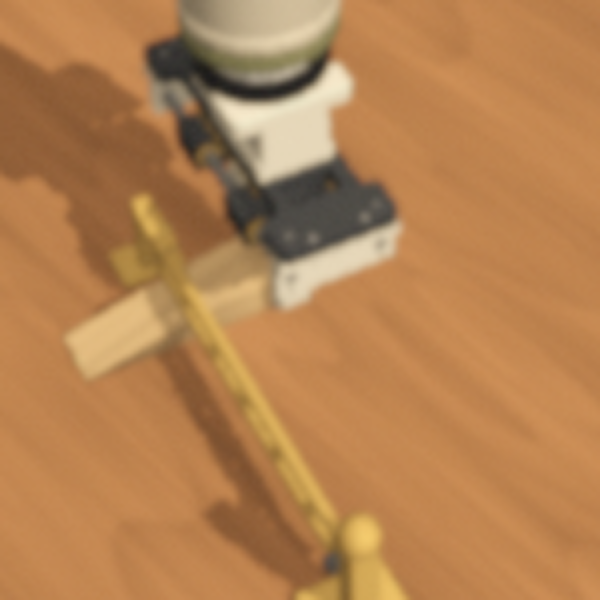

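The wedge is under the rail, with its thin end about 60 mm past it at crop (65–90, 340–380). I'll keep pushing in small steps and watch the force.

```bash
python3 -m jog '0 0.003 0 0 0;0 0 0 0 0;0 0 0 0 0'|grep -E 'pos|force'; python3 -m jog '0 0.003 0 0 0;0 0 0 0 0;0 0 0 0 0'|grep -E 'pos|force';python3 -m jog '0 0.003 0 0 0;0 0 0 0 0;0 0 0 0 0'|grep -E 'pos|force'
```

```text
tool_pos: [0.6071, -0.0562, 0.0878]
force: [0.1, 0.3, -2.2]
gripper_force: 25.0
tool_pos: [0.61, -0.0569, 0.0876]
force: [0.1, 0.1, -2.5]
gripper_force: 25.0
tool_pos: [0.6124, -0.0575, 0.0872]
force: [-1.7, 0.9, -4.9]
gripper_force: 25.0
```

Force is now climbing and the wedge is being pressed down, so the gate is at its stop. I'll let go so the wedge sits on the table, then back off and push its end face with shut fingers.

```bash
python3 -m jog '0.7 0 0 0 0;0.7 0 0 0 0;0.7 0 0 0 0;0.7 0 0 0 0;0.7 0 0 0 0' | grep -E 'pos|force|open'; python3 -m jog '0.7 0 0 -0.03 0;0.7 0 0 -0.03 0;0 -0.03 0 0 0;0 -0.03 0 0 0;0 0 0 0 0;0 0 0 0 0;0 0 0 0 0;0 0 0 0 0;0 0 0 0 0;0 0 0 0 0'; python3 -m jog '0 0 0 0 0;0 0 0 0.03 0;0 0 0 0.022 0;0 0 0 0.006 0;0 0 0 0 0;0 0 0 0 0' ; python3 - <<'E'
from h import *
c=snap('scene','scene3');z=cv2.imread('pics/scene3.png')[190:340,200:350];cv2.imwrite('pics/m3.png',cv2.resize(z,(600,600),interpolation=2))
E
```

```text
tool_pos: [0.6132, -0.0577, 0.0883]
force: [0.2, 0.6, -0.3]
opening: 0.0632
gripper_force: 0.0
t: 12.08
tool_pos: [0.5556, -0.0425, 0.148]
orientation: [3.115, -0.406, 0.001]
force: [-0.5, 0.8, -0.1]
opening: 0.0165
gripper_force: 0.0
t: 12.58
tool_pos: [0.5549, -0.0423, 0.09]
orientation: [-3.115, 0.406, 0.001]
force: [0.2, 0.0, 0.8]
opening: 0.0004
gripper_force: 0.0
```

View pics/m3.png

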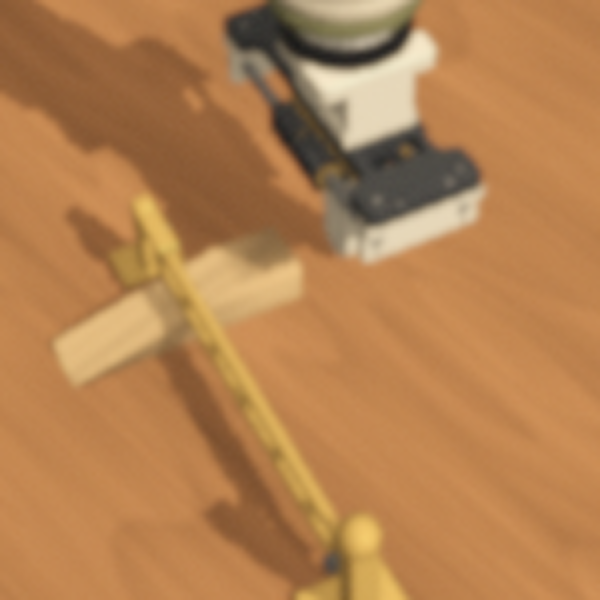

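The wedge lies flat under the gate, with its thick end face at crop (300,280). The shut fingers stand behind it. I'll push now.

```bash
python3 -m jog '0 0.009 0 0.001 0;0 0.009 0 0 0;0 0.009 0 0 0;0 0 0 0 0;0 0 0 0 0'|grep -E 'pos|force'; for r in 1 2 3; do python3 -m jog '0 0.002 0 0 0;0 0 0 0 0;0 0 0 0 0'|grep -E 'pos|force: \['; done
```

```text
tool_pos: [0.582, -0.0494, 0.0904]
force: [-0.5, 0.4, 0.3]
gripper_force: 0.0
tool_pos: [0.5826, -0.0496, 0.089]
force: [0.0, 0.3, -0.0]
tool_pos: [0.5847, -0.0502, 0.0887]
force: [-0.2, 0.2, 0.2]
tool_pos: [0.5862, -0.0505, 0.0885]
force: [-3.5, 1.4, 2.6]
```

Contact. I'll step in 1 mm at a time.

```bash
python3 -m jog '0 0.001 0 0 0;0 0 0 0 0;0 0 0 0 0'|grep -E 'pos|force: \['; python3 -m jog '0 0.001 0 0 0;0 0 0 0 0;0 0 0 0 0'|grep -E 'pos|force: \['
```

```text
tool_pos: [0.5863, -0.0505, 0.0883]
force: [-9.4, 2.9, 6.2]
tool_pos: [0.5866, -0.0505, 0.0882]
force: [-12.4, 3.4, 8.8]
```

```bash
python3 -m jog '0 0.001 0 -0.001 0;0 0 0 0 0;0 0 0 0 0'|grep -E 'pos|force: \['; python3 -m jog '0 0.001 0 0 0;0 0 0 0 0;0 0 0 0 0'|grep -E 'pos|force: \['
```

```text
tool_pos: [0.5869, -0.0506, 0.0882]
force: [-11.9, 2.9, 3.5]
tool_pos: [0.5872, -0.0507, 0.0882]
force: [-17.2, 4.7, 9.1]
```

About 18 N with almost no further travel, so it is jammed. I'll back off and check.

```bash
python3 -m jog '0 -0.005 0 0 0;0 -0.02 0 0 0;0 -0.03 0 0 0;0 -0.03 0 -0.03 0;0 -0.03 0 -0.03 0;0 -0.03 0 -0.03 0;0 -0.03 0 -0.03 0;0 0 0 0 0;0 0 0 0 0'; python3 - <<'E'
from h import *
c=snap('scene','scene4');t=snap('top','top4')
o=np.zeros((450,800,3),np.uint8);o[:400,:400]=cv2.resize(cv2.imread('pics/scene4.png')[210:340,210:340],(400,400),interpolation=2)
o[:400,400:]=cv2.resize(cv2.imread('pics/top4.png')[65:195,200:330],(400,400),interpolation=2);cv2.imwrite('pics/m4.png',o)
E
```

```text
t: 15.55
tool_pos: [0.4247, -0.0075, 0.2111]
orientation: [3.115, -0.405, 0.014]
force: [0.0, 0.3, -0.5]
opening: 0.0005
gripper_force: 0.0
```

View pics/m4.png

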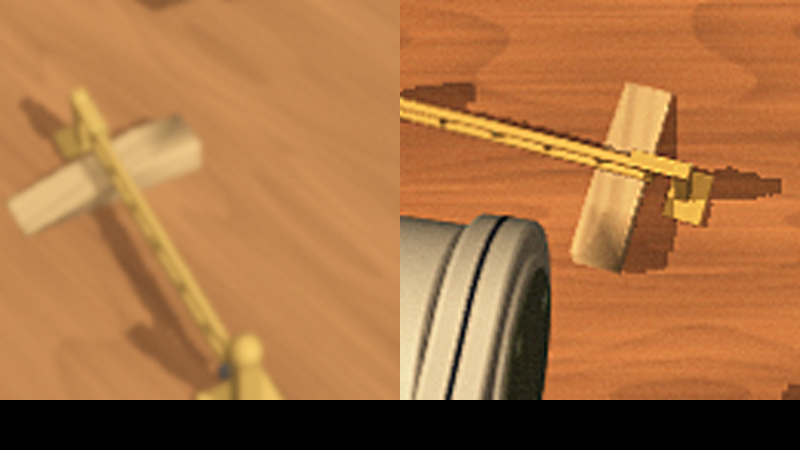

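The wedge lies flat and square under the free end of the gate, which is up against its tab. The wedge's centre is within about 5 mm of the toe point, and the robot is clear. Handing in.

```bash
python3 -c "
from plant import robot
print(robot.close_job())"
```

```text
the job is handed in; nothing more can be done
None
```

The thick pine wedge is jammed under the free end of the gate after an end push of about 18 N; I let go and handed the job in at about 16 s, though no verdict was returned.

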